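Roll the specimen vise loose

TASK

Loosen the small bench vise that nips the specimen block: with a fingertip on top of its knurled thumbwheel, press lightly and roll the top away from you, stroke after stroke, until the wheel's white mark has come round to the dark index lines on top of the cheeks beside it for the second time, and leave it there. Never press hard or grip anything; leave the block lying in the vise, and leave the jar, the vial and the dish as they stand.

Things in the scene. Friction and masses are not known exactly. Their poses are not given: they have to be found in the camera images.
- vise: Small grey bench vise fixed to the worktop, 96 x 215 mm base, up to 88 mm high. Origin: centre of its underside, on the worktop. Its y axis runs from the black thumbwheel (-y end, right) to the fixed jaw (+y end, left), z up, x away from the robot (turned up to 0.35 rad). The wheel's axle runs along y, at y = -62 mm, 56 mm high.
- index (a point): Index line: a short dark line, 5 mm wide, on top of the cheek left of the wheel, at (0, -44, 80) mm in the vise; its twin lies on the right cheek. The aluminium cheeks, 7 mm thick, flank the wheel with half-round tops of radius 24 mm about its axle, so 8 mm lower than the wheel's top. The white mark is 'at the index lines' when it is straight above the axle, between them.
- wheel_top (a point): Highest point of the thumbwheel, mid-width, on the vise's frame at (0, -62, 88) mm with the vise's axes: it stays there when the wheel turns or is pressed.
- wheel (a joint): Angle (rad) of the black knurled thumbwheel, 64 mm diameter, 26 mm wide. Grows (loosens) as its top moves along the vise's +x, away from the robot. A white mark 8 mm wide crosses the rim, at the very top at 0, 6.28, 12.57. Starts 0.4 to 1.2 past the top; so it comes round first at 6.28, then at 12.57. Stops at 0 and 16.2. Stays where it is left: 0.03 N m, 1 N at the rim.
- wheel_mount: The sprung carriage (axle, guide rods) that carries the thumbwheel and the moving jaw; origin on the axle, 32 mm below the wheel's top. A push from above on the wheel sinks all of it: it gives from about 3 N, 1.5 N per mm, up to 5 mm at about 11 N, then it is hard. The wheel turns equally well pressed or not.
- jaw (a joint): Travel of the moving jaw away from the block in m, driven by the wheel: 5 mm per full turn, 10 mm at the end.
- block: Loose specimen block, 40 x 22 x 22 mm, a wax-coloured block on a white cassette, lying on the vise's ledge (36 mm high) between the jaws. Origin: centre of its underside. Not to be taken out.
- jar: Loose glass staining jar with a knob lid, 62 mm wide, 117 mm high, standing behind the vise. Origin: centre of its underside.
- vial: Loose small vial with a blue cap, 24 mm wide, 48 mm high, standing left of the vise. Origin: centre of its underside.
- dish: Loose petri dish, 64 mm wide, 14 mm high, lying in front of the vise. Origin: centre of its underside.
Things that resemble listed ones, but are neither listed nor needed, are in the scene too. What is shaped like the vise but purple is not meant.

How it is judged:
On the way, in this order (a step that is already met when the one before it is completed fails the run):
1. a finger rolls the wheel (contact force between the fingers and wheel_mount above 0.3 N and value of joint wheel above 1.5 rad), for 0.05 s.
2. the mark comes round to the index lines for the first time (value of joint wheel above 6.1 rad), for 0.05 s.
At the end, for the whole second after the job is handed in: The wheel rests with its mark at the index lines for the second time (12.57 rad, 0.4 rad either way); the block lies in the vise within 8 mm of where it lay, upright; jar, vial and dish are within 15 mm of their places (value of joint wheel between 12.17 and 12.97 rad and velocity of joint wheel between -0.05 and 0.05 rad/s and distance of block from where it was at the start of the episode below 0.008 m and angle between block's own z axis and vertical below 0.15 rad and linear speed of block below 0.02 m/s and distance of each of jar, vial, dish from where it was at the start of the episode below 0.015 m); the robot touches nothing.
It fails at once if the wheel was gripped or pushed with more than 25 N (contact force between any of the fingers, the arm and wheel_mount above 25 N).
It fails at once if the block, jar, vial or dish was gripped or pushed with more than 5 N (contact force between the fingers and block above 5 N or contact force between the fingers and jar above 5 N or contact force between the fingers and vial above 5 N or contact force between the fingers and dish above 5 N).
It fails at once if the block was lifted or shifted (distance of block from where it was at the start of the episode above 0.012 m).
It fails at once if jar, vial or dish was lifted, shifted or tipped (distance of any of jar, vial, dish from where it was at the start of the episode above 0.025 m or angle between any of jar, vial, dish's own z axis and vertical above 0.4 rad).
It also fails if it takes over 61 s, if anything falls off the work surface, if the arm or the gripper's body presses on something with over 40 N, if the wrist force passes 120 N, or if a joint passes its speed limit or range.

ROBOT

A 7-joint arm with a two-finger parallel gripper is mounted at the origin on a cart in front of the work surface, level with it; the furniture and walls round the work are solid. World frame = base frame: x ahead of the robot, y to its left, z up, the work surface at z = 0. Lengths are in m, angles in rad, forces in N, time in s.
With the tool pointing down it reaches from about 0.425 to 0.925 m from the base axis. Payload 6.8 kg.
Tool frame: the origin (TCP) lies on the centre line of the jaws, within the pads' length; the fingertips stand 14 mm ahead of it and the grasp point (between the pads) lies 5 mm behind it (bot.finger_overhang is the distance from the TCP to the fingertips, in m); z points along the fingers, y is the line along which they close (so a half turn about z gives the same grasp; the last joint's range is limited). The gripper opens to 85 mm and grips with 20 to 120 N. Pads are 22 mm wide; open, the fingers measure 114 mm over their backs; the gripper's body (76 mm by 85 mm) begins 54 mm behind the grasp point. The pads swing forward as they close: fully open they stand 13 mm farther back than shut.
Start: joints at [1.057, 0.477, 0.022, 1.555, -0.011, 1.109, -0.083], TCP at [0.266, -0.62, 0.215] pointing down, gripper open.
Joint ranges: [-2.96, 2.96], [-0.34, 2.1], [-1.41, 1.46], [0.24, 2.44], [-1.37, 4.51], [0.17, 1.92], [-2.96, 2.96]. Speed limits (rad/s): [2.39, 2.39, 3.14, 3.14, 3.14, 3.14, 3.14].

INTERFACE

Orientations are given as a unit quaternion [w, x, y, z].
In Python, from station import bot gives the robot as it stands.
- The arm moves only by the shell command python3 -m inch 'ROWS' [OPENING] [FORCE]. ROWS is JSON, a list of rows, each a list of 4 numbers: the shift along the tool's x, y, z in m, then the turn about the tool's z in degrees. A call has 1 to 12 rows; each row shifts and turns the commanded pose from where the row before left it, along the tool's axes as they then stand; what a row does not reach is not made up. A row lasts 1/10 s, in which the tool goes at most 50 mm and 8.59 degrees, less where a joint would pass 70% of its speed; a pose out of reach is approached as far as the arm can. A call is refused whole if a number of a shift passes 0.05 or a number of a turn 8.59, either way. A call with a gripper value outside its range is refused whole. OPENING is the finger opening in m, from 0 to 0.0854, set as the call begins (- or left out, the last holds). The fingers move at their own pace and stop on an object; FORCE is the grip in N (left out, the last holds). Time passes only in rows, so rows that do not move let the fingers close. It gives the time, the measured TCP pose, the force, the opening and the grip force at its end, in the units of the state.
- bot.get_obs(): the state, without advancing time (a new reading comes with each control period).
- bot.read_camera(name): name is "side" or "top"; returns a dict with "color" (384x512x3 uint8, red, green, blue), "mtx" (3x3 intrinsics, pixels), "world_from_camera" (4x4, takes a point from camera to world coordinates). Camera axes: x right, y up, looking along -z (the intrinsics and any distortion apply to the point x, -y, -z); pixel columns grow to the right and rows downward; lengths in m; the calibration is good to about 2 mm. A picture is of the moment at which its call begins. There is no depth.
- bot.hand_in(): hands the job in; it is judged then, once.
The state is a dict: "t": time; "q": joint angles; "joint_vel": joint speeds; "joint_torque": joint torques, N m; "eef_pos": TCP position; "tool_rot": TCP orientation; "contact_force": force on the tool from outside, world axes, zero at the start; "torque": the same for the moment, N m; "gripper_width": opening from 0.0 (shut) to 1.0 (fully open); "grasp_force": force on a finger pad.
Only numpy, scipy, OpenCV 4.12 (cv2) and the standard library are available. Lean on these libraries where they do the work, as an engineer would, in place of code of your own. Each camera call takes 0.05 s, during which the arm holds its last target. There are 200 camera calls.

## Working session

There is one attempt and no reset: what is moved stays moved. The work goes in short steps, Python scripts to look and compute and a shell command to move; the robot and the scene stay as the last step left them, time stands still between calls to the robot, and variables do not carry over. Pictures are saved under pics/ and viewed, at most 10 in all, crops included, and the job is handed in when it is done.

```bash
mkdir -p pics; ls; python3 - <<'E'
from station import bot
import cv2
for n in("side","top"):
    r=bot.read_camera(n); cv2.imwrite(f"pics/{n}0.png",cv2.resize(r["color"][:,:,::-1],(800,600),interpolation=cv2.INTER_CUBIC))
    print(n,r["mtx"].tolist(),r["world_from_camera"].round(4).tolist(),[k for k in r])
print(bot.get_obs())
E
```

```text
pics
side [[486.5454780177604, 0.0, 246.56426109167654], [0.0, 486.5454780177604, 196.22828775732856], [0.0, 0.0, 1.0]] [[-0.7263, 0.5582, -0.4011, 0.0603], [-0.6874, -0.5878, 0.4266, 0.5712], [0.0023, 0.5856, 0.8106, 0.9943], [0.0, 0.0, 0.0, 1.0]] ['color', 'mtx', 'world_from_camera']
top [[461.001561903139, 0.0, 259.20441323011954], [0.0, 461.001561903139, 189.323082056957], [0.0, 0.0, 1.0]] [[0.03, 0.9937, -0.1077, 0.4495], [-0.9995, 0.0309, 0.0069, 0.0902], [0.0102, 0.1074, 0.9942, 0.9291], [0.0, 0.0, 0.0, 1.0]] ['color', 'mtx', 'world_from_camera']
{'t': 0.1, 'q': array([ 1.05689352,  0.47770551,  0.02236394,  1.55630744, -0.01149989,
        1.10928861, -0.08312733]), 'joint_vel': array([ 0.00116679, -0.00256949,  0.00194217, -0.00157511,  0.00086015,
        0.00013391, -0.00070606]), 'joint_torque': array([ 4.79034061e-03, -5.97766435e+01,  1.61403783e+00, -2.81958300e+01,
        1.29343182e-02,  4.97970352e-03, -6.86903581e-05]), 'eef_pos': array([ 0.26622896, -0.61970139,  0.21425042]), 'tool_rot': array([-7.59190398e-04,  9.79488318e-01,  2.01499407e-01, -2.19269656e-04]), 'contact_force': array([ 0.8860457 , -0.41237461, -0.55518981]), 'torque': array([-0.01355729, -0.00612557,  0.01327439]), 'grasp_force': 0.0, 'gripper_width': 1.0020555571536285}
```

View pics/top0.png

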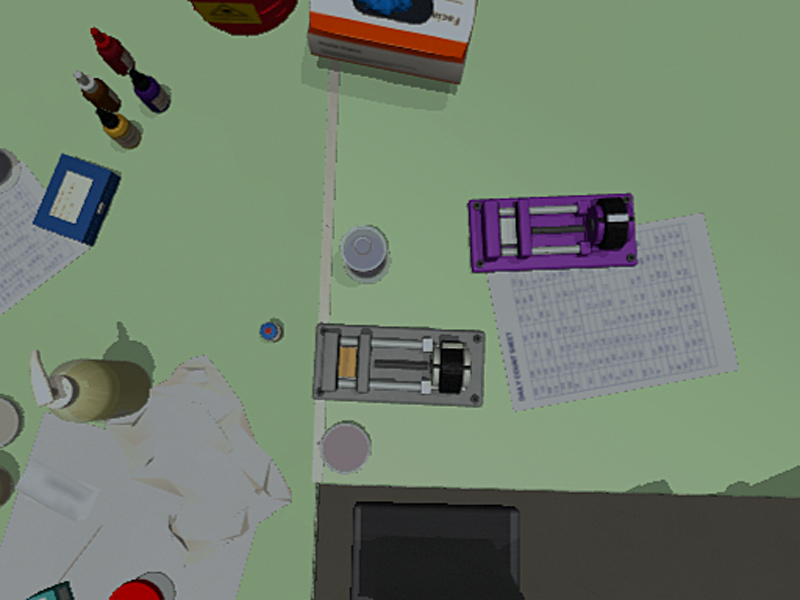

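View pics/side0.png

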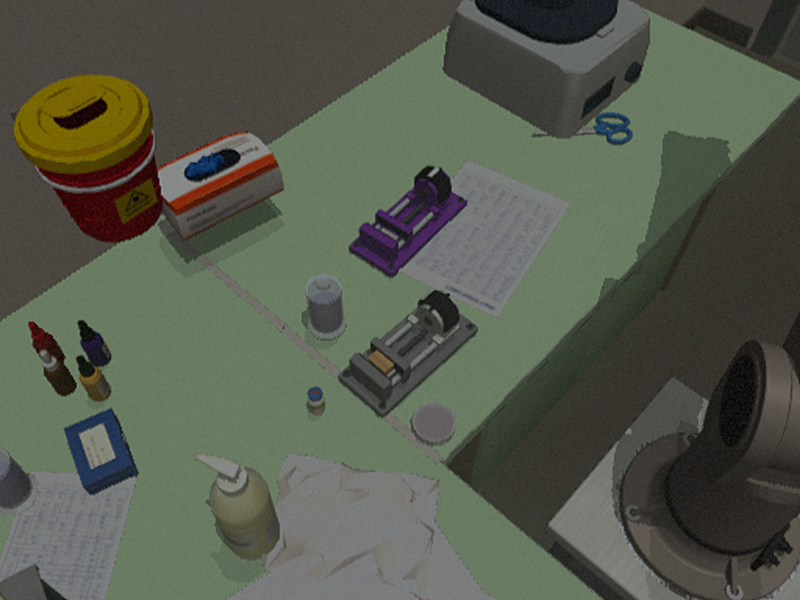

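```bash
cat > h.py <<'E'
from station import bot
import cv2, numpy as np
def shot(n,name,c=None,s=5):
    r=bot.read_camera(n); im=r["color"][:,:,::-1]
    if c: im=im[c[1]:c[3],c[0]:c[2]]
    cv2.imwrite(f"pics/{name}.png",cv2.resize(im,None,fx=s,fy=s,interpolation=cv2.INTER_CUBIC)); return r
def ray(r,u,v,z):
    K=r["mtx"];T=r["world_from_camera"]
    d=T[:3,:3]@np.array([(u-K[0,2])/K[0,0],-(v-K[1,2])/K[1,1],-1]);o=T[:3,3]
    return o+d*(z-o[2])/d[2]
def proj(r,p):
    T=r["world_from_camera"];c=T[:3,:3].T@(np.array(p)-T[:3,3]);K=r["mtx"]
    return K[0,2]+K[0,0]*c[0]/-c[2], K[1,2]+K[1,1]*c[1]/c[2]
E
python3 - <<'E'
from h import *
a=shot("top","ta",(195,200,315,265),6); b=shot("side","sa",(210,180,310,270),6)
A=cv2.imread("pics/ta.png");B=cv2.imread("pics/sa.png")
o=np.zeros((600,800,3),np.uint8); 
cv2.imwrite("pics/ta.png",A)
for u,v in((318,325),(485,332),(481,406),(314,399)): print(ray(a,u*.64,v*.64,0.008).round(4))
for n,u,v,z in(("wheel",455,366,.088),("jar",364,245,.117),("dish",346,447,.014),("vial",270,331,.048)): print(n,ray(a,u*.64,v*.64,z).round(4))
E
```

```text
[0.5083 0.194  0.008 ]
[ 0.5059 -0.02    0.008 ]
[ 0.412  -0.0166  0.008 ]
[0.4145 0.195  0.008 ]
wheel [0.4604 0.0238 0.088 ]
jar [0.5944 0.1332 0.117 ]
dish [0.3566 0.1518 0.014 ]
vial [0.4966 0.2477 0.048 ]
```

View pics/ta.png

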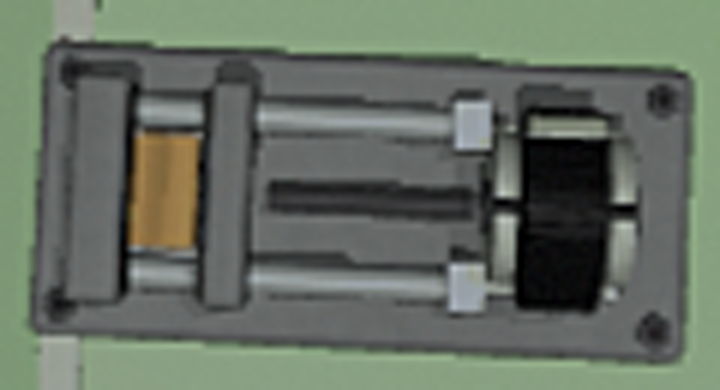

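View pics/sa.png

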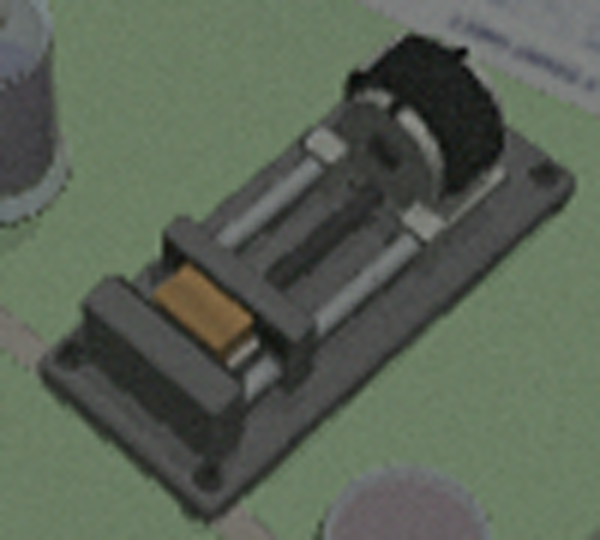

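```bash
cat >> h.py <<'E'
Y=0.0
E
python3 - <<'E'
from h import *
r=bot.read_camera("top"); s=bot.read_camera("side")
g=lambda x,y,z: ray(r,195+x/6-.4,200+y/6-.4,z)
i1,i2=g(505,208,.08),g(622,210,.08); print(i1,i2,(i1+i2)/2)
for a,b in(((35,330),(680,360)),((50,42),(690,72)),):
    p,q=g(*a,.008),g(*b,.008);d=p-q;print("yaw",np.arctan2(-d[0],d[1]),p,q)
C=(i1+i2)/2
for th in np.arange(.4,1.3,.1):
    print(th.round(1),[((np.array(proj(r,[C[0]+.032*np.sin(th+e),C[1],.056+.032*np.cos(th+e)]))-[195,200]+.4)*6).round(0)for e in(-.125,.125)])
# side index left: crop (395,108)
print(ray(s,210+395/6-.4,180+108/6-.4,.08))
o=bot.get_obs();print(o["eef_pos"],bot.finger_overhang)
E
```

```text
[0.45974025 0.04598547 0.08      ] [0.46020947 0.0101888  0.08      ] [0.45997486 0.02808714 0.08      ]
yaw -0.016401844468602246 [0.41594112 0.19608713 0.008     ] [ 0.41244956 -0.01677036  0.008     ]
yaw -0.01622924666147767 [0.51107639 0.19524936 0.008     ] [ 0.50760974 -0.0183366   0.008     ]
0.4 [array([566., 180.]), array([566., 156.])]
0.5 [array([566., 170.]), array([565., 147.])]
0.6 [array([566., 161.]), array([565., 139.])]
0.7 [array([566., 152.]), array([565., 132.])]
0.8 [array([565., 143.]), array([564., 126.])]
0.9 [array([565., 136.]), array([564., 120.])]
1.0 [array([565., 129.]), array([563., 116.])]
1.1 [array([564., 123.]), array([563., 112.])]
1.2 [array([564., 118.]), array([562., 110.])]
[0.46158918 0.04689834 0.08      ]
[ 0.26639915 -0.62000153  0.21475573] 0.014
```

```bash
python3 -m inch '[[0,0,0,8.1],[0,0,0,8.1],[0,0,0,8],[0.045,0,0,0],[0.045,0,0,0],[0.045,0,0,0],[0.045,0,0,0],[0,-0.05,0,0],[0,-0.05,0,0],[0,-0.05,0,0],[0,-0.05,0,0],[0,-0.05,0,0]]' 0
```

```text
t: 1.5
eef_pos: [0.4505, -0.3712, 0.2151]
tool_rot: [0.0, 1.0, -0.008, 0.0]
contact_force: [0.1, -0.0, 0.4]
gripper_width: -0.002
grasp_force: 0.0
```

```bash
python3 -m inch '[[0,-0.05,0,0],[0,-0.05,0,0],[0,-0.05,0,0],[0,-0.05,0,0],[0,-0.05,0,0],[0,-0.05,0,0],[0,-0.05,0,0],[0,-0.046,0,0],[0,0,0.04,0],[0,0,0.04,0],[0,0,0.015,0],[0,0,0,0]]'; python3 -c "
from h import *
shot('side','s1',(180,100,330,270),3.5);print(bot.get_obs()['contact_force'],bot.get_obs()['eef_pos'])"
```

```text
t: 2.7
eef_pos: [0.4552, 0.0226, 0.1181]
tool_rot: [0.0, 1.0, -0.008, -0.002]
contact_force: [-0.3, 0.2, 0.1]
gripper_width: -0.003
grasp_force: 0.0
[0.6922992  0.17189713 0.30480419] [0.4565916  0.02270803 0.11961424]
```

View pics/s1.png

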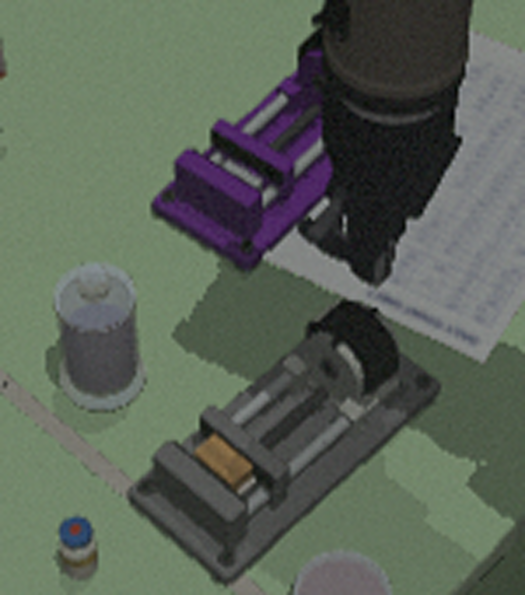

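```bash
python3 -m inch '[[-0.012,-0.004,0.012,0],[0,0,0,0],[0,0,0.004,0],[0,0,0,0],[0,0,0.003,0],[0,0,0,0],[0,0,0,0]]'
```

```text
t: 3.45
eef_pos: [0.4454, 0.0268, 0.1012]
tool_rot: [0.0, 1.0, -0.008, 0.0]
contact_force: [0.7, 0.3, -0.1]
gripper_width: -0.002
grasp_force: 0.0
```

```bash
python3 -m inch '[[0,0,0.002,0],[0,0,0,0],[0,0,0,0]]';python3 -m inch '[[0,0,0.002,0],[0,0,0,0],[0,0,0,0]]'
```

```text
t: 3.75
eef_pos: [0.4452, 0.0269, 0.099]
tool_rot: [0.0, 1.0, -0.008, -0.0]
contact_force: [-0.7, -0.3, -0.7]
gripper_width: -0.0
grasp_force: 0.0
t: 4.05
eef_pos: [0.4452, 0.0269, 0.097]
tool_rot: [0.0, 1.0, -0.008, -0.0]
contact_force: [0.6, 0.6, 0.8]
gripper_width: -0.001
grasp_force: 0.0
```

```bash
python3 -m inch '[[0,0,-0.0015,0],[0.004,0,0,0],[0.004,0,0,0],[0,0,0,0]]';python3 -m inch '[[0.004,0,0,0],[0.004,0,0,0],[0,0,0,0]]'; python3 - <<'E'
from h import *
shot("top","t2",(235,190,315,265),5)
E
```

```text
t: 4.45
eef_pos: [0.4541, 0.0269, 0.0987]
tool_rot: [-0.0, 1.0, -0.008, 0.0]
contact_force: [0.4, 1.3, 0.1]
gripper_width: 0.0
grasp_force: 0.0
t: 4.75
eef_pos: [0.462, 0.0267, 0.0987]
tool_rot: [-0.0, 1.0, -0.008, 0.0]
contact_force: [-0.7, -0.0, 0.7]
gripper_width: 0.002
grasp_force: 0.0
```

View pics/t2.png

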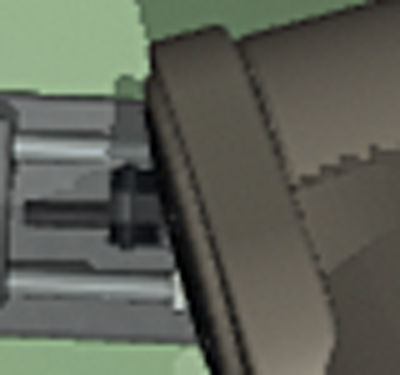

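```bash
python3 - <<'E'
from h import *
r=shot("side","s2",(235,150,315,230),7)
o=bot.get_obs();print(o["contact_force"],o["eef_pos"])
for n,p in(("tip",o["eef_pos"]-[0,0,.014]),("top",[.4605,.027,.088]),("idx",[.4605,.045,.08])):print(n,((np.array(proj(r,p))-[235,150]+.4)*7).round())
E
```

```text
[0.05397911 0.58893352 0.61376842] [0.46125242 0.02665462 0.09853326]
tip [328. 293.]
top [329. 288.]
idx [292. 334.]
```

View pics/s2.png

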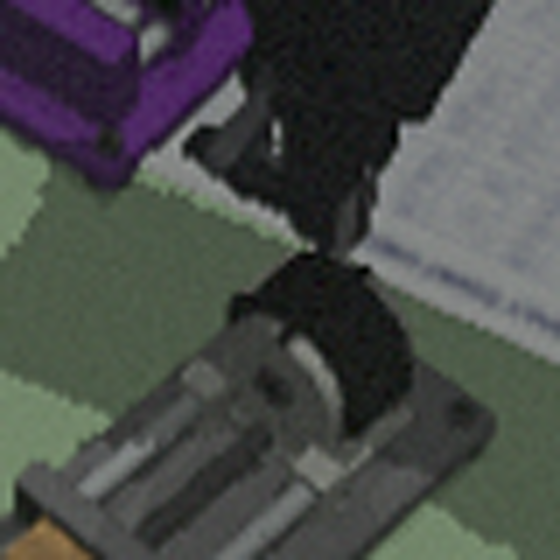

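```bash
python3 - <<'E'
from h import *
r=bot.read_camera("side")
for p,c,s in(((.4566,.0227,.1196),(180,100),3.5),((.4613,.0267,.0985),(235,150),7)):
  for x in(-.011,.011):
    for y in(-.014,.014):
      print([ (x,y,k,((np.array(proj(r,np.array(p)+[x,y,-k]))-c+.4)*s).round().tolist()) for k in(.014,0)])
E
```

```text
[(-0.011, -0.014, 0.014, [394.0, 299.0]), (-0.011, -0.014, 0, [396.0, 286.0])]
[(-0.011, 0.014, 0.014, [366.0, 324.0]), (-0.011, 0.014, 0, [368.0, 312.0])]
[(0.011, -0.014, 0.014, [369.0, 281.0]), (0.011, -0.014, 0, [370.0, 268.0])]
[(0.011, 0.014, 0.014, [341.0, 306.0]), (0.011, 0.014, 0, [342.0, 293.0])]
[(-0.011, -0.014, 0.014, [380.0, 287.0]), (-0.011, -0.014, 0, [383.0, 261.0])]
[(-0.011, 0.014, 0.014, [325.0, 336.0]), (-0.011, 0.014, 0, [327.0, 311.0])]
[(0.011, -0.014, 0.014, [330.0, 250.0]), (0.011, -0.014, 0, [333.0, 225.0])]
[(0.011, 0.014, 0.014, [275.0, 299.0]), (0.011, 0.014, 0, [277.0, 274.0])]
```

```bash
for i in 1 2 ; do python3 -m inch '[[0,0,0.002,0],[0,0,0,0],[0,0,0,0]]' | grep -E "pos|contact"; done
```

```text
eef_pos: [0.4611, 0.0266, 0.0965]
contact_force: [-0.4, -0.1, 0.1]
eef_pos: [0.4612, 0.0267, 0.0945]
contact_force: [-0.8, -0.0, 0.4]
```

```bash
python3 - <<'E'
from h import *
a=bot.read_camera("side")["color"][150:230,235:315]
b=bot.read_camera("side")["color"][150:230,235:315]
m=((a.astype(float)+b)/2); m=255*(m/m.max())**0.45
cv2.imwrite("pics/s3.png",cv2.resize(m[:,:,::-1],None,fx=7,fy=7,interpolation=cv2.INTER_CUBIC).clip(0,255))
E
```

```text
[ WARN:0@0.786] global loadsave.cpp:1063 imwrite_ Unsupported depth image for selected encoder is fallbacked to CV_8U.
```

View pics/s3.png

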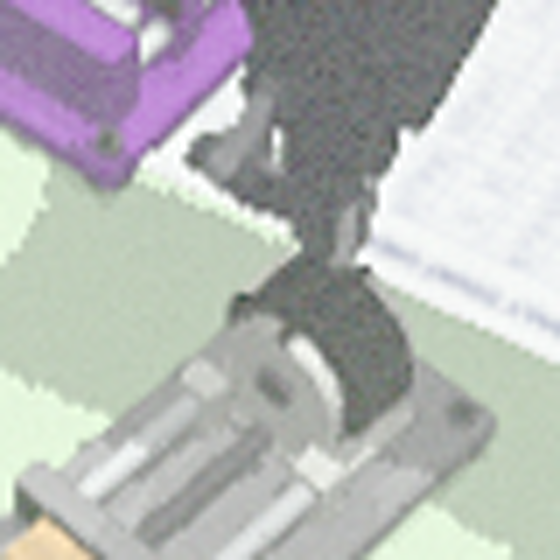

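```bash
for i in 1 2 ; do python3 -m inch '[[0,0,0.002,0],[0,0,0,0],[0,0,0,0]]' | grep -E "pos|contact"; done
```

```text
eef_pos: [0.4611, 0.0266, 0.0925]
contact_force: [0.6, -0.2, -0.7]
eef_pos: [0.4612, 0.0266, 0.0905]
contact_force: [0.8, -0.5, 0.2]
```

```bash
for i in 1 2 ; do python3 -m inch '[[0,0,0.0015,0],[0,0,0,0],[0,0,0,0]]' | grep -E "pos|contact"; done
```

```text
eef_pos: [0.4612, 0.0267, 0.0891]
contact_force: [0.2, -0.4, 0.4]
eef_pos: [0.4612, 0.0267, 0.0875]
contact_force: [-0.7, 1.0, -0.1]
```

```bash
python3 - <<'E'
from h import *
r=bot.read_camera("side"); o=bot.get_obs()
def up(im,c,s,pts=()):
    m=255*(im[c[1]:c[3],c[0]:c[2],::-1]/255.)**0.5
    m=cv2.resize(m.astype(np.uint8),None,fx=s,fy=s,interpolation=cv2.INTER_CUBIC)
    for p,col in pts:
        q=((np.array(proj(r,p))-c[:2]+.5)*s).round().astype(int); cv2.circle(m,q.tolist(),3,col,-1)
    return m
t=o["eef_pos"]; print(t)
c=(245,150,305,225)
A=up(r["color"],c,6.6); B=up(r["color"],c,6.6,[(t-[0,0,.014],(0,0,255)),(t,(0,255,0)),(np.array([.4605,.027,.088]),(255,0,0)),([.4605,.045,.08],(255,255,0)),([.4605,.009,.08],(255,0,255))])
cv2.imwrite("pics/c1.png",np.hstack([A,B]))
E
```

```text
[0.4612345  0.02666977 0.08757914]
```

View pics/c1.png

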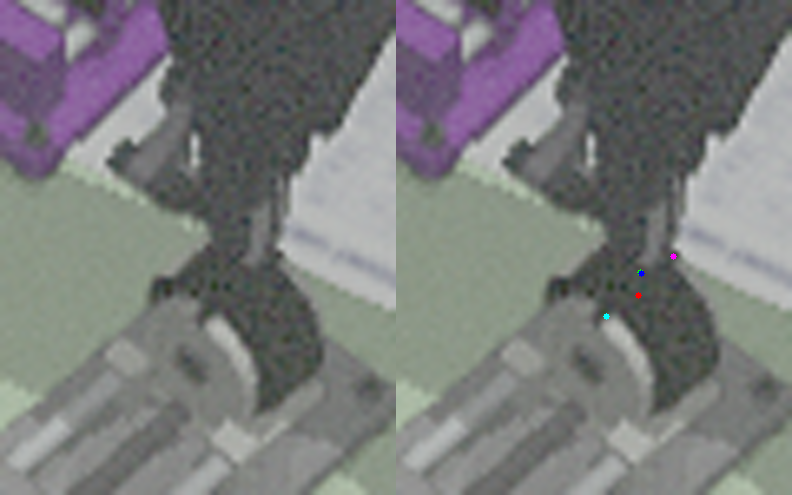

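```bash
for i in 1 2 ; do python3 -m inch '[[0,0,0.0015,0],[0,0,0,0],[0,0,0,0]]' | grep -E "pos|contact"; done
```

```text
eef_pos: [0.4612, 0.0267, 0.0861]
contact_force: [0.5, 0.0, 1.2]
eef_pos: [0.4612, 0.0266, 0.0845]
contact_force: [-0.3, -0.3, 0.6]
```

```bash
for i in 1 2 ; do python3 -m inch '[[0,0,0.0015,0],[0,0,0,0],[0,0,0,0]]' | grep -E "pos|contact"; done
```

```text
eef_pos: [0.4612, 0.0266, 0.083]
contact_force: [-1.0, -0.5, -0.3]
eef_pos: [0.4612, 0.0266, 0.0815]
contact_force: [-0.1, 0.4, -0.0]
```

```bash
python3 -m inch '[[0,0,-0.04,0],[0,0,0,0],[0,0,0,0]]' | grep -E "pos|contact"; python3 - <<'E'
from h import *
r=bot.read_camera("side"); t=bot.get_obs()["eef_pos"]; print(t)
bg=cv2.resize(cv2.imread("pics/side0.png"),(512,384),interpolation=cv2.INTER_AREA).astype(int)
im=r["color"][:,:,::-1].astype(int); np.save("raised.npy",im)
g=im.sum(2)//3
print("tip",np.round(proj(r,t-[0,0,.014]),1),"tcp",np.round(proj(r,t),1),"wheeltop",np.round(proj(r,[.4605,.027,.088]),1))
print("     "+"".join(str(c%10) for c in range(255,305)))
for v in range(150,212): print(v,"".join("%s"%(" .:-=+*#%@"[::-1][min(9,g[v,u]//14)]) for u in range(255,305)))
E
```

```text
eef_pos: [0.462, 0.0267, 0.1223]
contact_force: [-1.0, 1.3, -0.5]
[0.46115546 0.02657791 0.1215097 ]
tip [282.1 185.4] tcp [282.4 181.7] wheeltop [281.6 190.8]
     56789012345678901234567890123456789012345678901234
150 #%%%%####+#**+=#@%#%%#%#@#%##%@%#%%%%%%#%%%#%%%=. 
151 *##%%%#**#*+++=#####%##%%%%%%%#%#%%%####%%###%#.  
152 ***#%#**#*++==*%%###%%#%%%%%%%%%%#%%%#%%%%#%%%-.  
153 #==+##**#++===*%%*####%#%%%%%##%%%%%#%%%%%%#%+   .
154 =..-+**##+====+%%##%%%#%#%%%%%%#%%%%%%%#%##%# .  .
155 . .-**#*+===+=+##**###%%%%#%#%%%%#####%%%%%%=  .. 
156 ..:+###*==+====****#%%#%%%#%##%%%%%%%%%##%#%   .  
157 .-+#*#*+=+=+=+*****%%%%#%%#%%%%%%%%%#%%%###=....  
158 -+#***+++===+******%%%%%%%%%%#%%#%%%%%#%%%#.  ... 
159 ***++++==+++******#####%%%#%%%#%%#%%##@%%#=  .    
160 *+++++++*#*******##*-#%%%%%%##%%#%%#%%==+=  .  .  
161 ++++++=*##%#*****### #%%%%%%#%#%%##%%%      .    .
162 ===+==+####*****###% #%#%%%%%%%%%%%%%% .. ..    ..
163 ====+=#%%#**+***###% #%%%%%%%%%#%%#%%#.....   . ..
164 +===+=##%#***+*###**.#%%##%%##%%%%%%%=  ..    ....
165 ==++=+*#%#***+##%##*+%%%%%%#%%#%%%%%=       ......
166 
[... 1825 characters left out ...]
***+++++++#-..-#%%%%#%%####%*===========
200 ========+*+++++++++++=...=%%#%%%#%%%%%#===========
201 ======++==+++++++*++++=.. #%%##%#######*+=========
202 =====++---=++*+++**++++=:.=#%%%%%%%###%+*+========
203 ====+*-----=+*++*###+++*=..=%%#%#%#%#%%++**=======
204 =-=+++-=----=+++*##**++++:::##%%%%%%%#%*+++*+=--==
205 ==++*++=--:--+++*##%**+++=::+%%#%##%#%#+*+*+*+====
206 =+++++=++- -+*+++*#%%*++++-:+%%##%%%%#**+***+**===
207 *++++==-===+++++++*##**+++=--%%%##%%#*+++*++*#**+=
208 ++*+==-.-*+++++++++**++++++=+%%#%%%**+=*+++*#####+
209 +++=--:-++++==+++++++++++++=+%%%%#*+===*+++*####*+
210 +-:-.:-+++=+=*++**++++++++++*%%%#+====+*++++*###+*
211 =. .:=**+++==+*****++++++++=*%%%*====+**++*+***+**
```

```bash
python3 -m inch '[[0,0,0.04,0],[0,0,0,0],[0,0,0.002,0],[0,0,0,0],[0,0,0.002,0],[0,0,0,0],[0,0,0,0]]' | grep -E "pos|contact"; for i in 1 2; do python3 -m inch '[[0,0,0.002,0],[0,0,0,0],[0,0,0,0]]' | grep -E "pos|contact"; done
```

```text
eef_pos: [0.4616, 0.0267, 0.0781]
contact_force: [-0.2, -1.1, -0.2]
eef_pos: [0.4612, 0.0266, 0.0756]
contact_force: [-0.1, 0.3, -0.5]
eef_pos: [0.4611, 0.0267, 0.0735]
contact_force: [-0.1, 0.2, -0.5]
```

```bash
cat >> h.py <<'E'
def asc(n,u0,u1,v0,v1,d=14):
    r=bot.read_camera(n); g=r["color"].astype(int).sum(2)//3
    print("    "+"".join(str(c%10) for c in range(u0,u1)))
    for v in range(v0,v1): print(v,"".join("@%#*+=-:. "[min(9,g[v,u]//d)] for u in range(u0,u1)))
    return r
E
python3 - <<'E'
from h import *
r=asc("side",262,300,165,206,8)
E
```

```text
23456789012345678901234567890123456789
165 +       +%##*%*#*********#********#+*#
166        =####***#*#*#*#**#****+**#****.
167        +#*++*###**#**##******##****** 
168        +**+=***++*###*********##***#  
169        =*===+****#*##***********+*#+  
170         =-=**+**##*****#*#%##*#**+#   
171         :-:+*****#*#****##*#***#*##   
172        :---*##**##*#***#******#**#    
173        ----#+*#*#****##*#**+***##.    
174       =---+# *%#*######*#*#*** +:     
175  :+ ---===++ =#********%*****=        
176 =**#=----++= +%##*#*###**#*#*         
177 *++=----=*=+ +#***#*#*##****%         
178 *+=::--=++-+ +##**##****+##**         
179 **-:-:-+++-:-***#*#***#*#*##          
180 +*=---=*+#*--+**#####*##*#+           
181 .-+=-+*+****+*#*****#***==-           
182   :+++*++**#********#***+:=           
183    .-**#*****#**%##**##+*-:           
184      -***###*****+#*##*=*=            
185       :=****#****#***+--*-            
186        .--=****#*****--=+-            
187           .:=******#*-:+=:            
188             :********-:*-=            
189            -##**#*#**::*==.           
190           -###***##*+--+-=.           
191        . -*#**#**#%*=-:**#:           
192       *#*#*#*****#*+---####.          
193      :#*#**#*##*%*#*-=#***#*.         
194      -#**+#+***%****#******#=.     .  
195      =#==::-=**##*###+#**##*#+        
196      -=::... =##**#***#####*##        
197     :-::-::.:%#++**#**##**#***=       
198    :-::--:::=*-  =***##*%#***##:      
199   ::::::-:::.+    **####*##***#-      
200 .:::::::::::::.    *#*#******#*=      
201 . .::.::::-::::    =##*#**#***#+:.    
202     :.:::.---:::    +****#*#*###:::   
203      ::-:-*+=::::    *#****#*###:::-  
204       -::+**==-::-   =#**##**#+#::---.
205    ...:::-+**==:::   -#**#****#*::-::-
```

```bash
python3 -m inch '[[0,0,0.002,0],[0,0,0,0],[0,0,0.002,0],[0,0,0,0],[0,0,0,0]]' | grep -E "pos|contact"; for i in 1 2; do python3 -m inch '[[0,0,0.0015,0],[0,0,0,0],[0,0,0,0]]' | grep -E "pos|contact"; done
```

```text
eef_pos: [0.4614, 0.0267, 0.0698]
contact_force: [-0.4, -0.3, 6.0]
eef_pos: [0.4618, 0.0267, 0.0686]
contact_force: [-0.3, -0.2, 6.3]
eef_pos: [0.4621, 0.0267, 0.0673]
contact_force: [-0.6, 0.1, 9.0]
```

```bash
python3 -m inch '[[0,0,-0.0015,0],[0.004,0,0,0],[0.005,0,0,0],[0,0,0,0]]' | grep -E "pos|contact";  python3 -m inch '[[0,0,-0.012,0],[-0.026,0,0,0],[0,0,0.008,0],[0,0,0.004,0],[0,0,0,0],[0,0,0,0]]' | grep -E "pos|contact"; python3 -m inch '[[0.005,0,0,0],[0.005,0,0,0],[0.005,0,0,0]]' | grep -E "pos|contact"; python3 -m inch '[[0.005,0,0,0],[0.005,0,0,0],[0.005,0,0,0]]' | grep -E "pos|contact";  python3 -c "
from h import *
asc('side',262,300,165,206,8)"
```

```text
eef_pos: [0.4719, 0.0266, 0.0688]
contact_force: [1.1, -0.1, 6.4]
eef_pos: [0.4443, 0.0267, 0.0682]
contact_force: [-3.2, -0.2, 5.7]
eef_pos: [0.4607, 0.0265, 0.0687]
contact_force: [-1.1, -1.9, 7.4]
eef_pos: [0.476, 0.0262, 0.0688]
contact_force: [0.4, -0.1, 4.7]
    23456789012345678901234567890123456789
165 = *#++*+****************#**+***#      
166   +#+++**#*####*******##*#****#       
167   -+==+*****##**#***#+#****#**+       
168   .---*++*#*####*##*#***#**#*#        
169   .---****#**+##****#*+**#*##         
170   ---=*#*#+**###*##***#****##         
171  -==--* ***#*#%*****##**#***.         
172 -----++ +###*#%#%*#**###* ..          
173 ----+*: +#**#***###***##              
174 ---=++: =**%##*********#              
175 --=+++* +#*#***#*#****##              
176 -==*+-= +***##****##*#*:              
177 -=*+*=-=*#**#*##*****#+               
178 =*+**#=-***#*#**###++*                
179 **+****##**#*#**#**=--                
180 *****#******%**####*:=                
181 +***#******+*****++*--                
182 :+##*#**#*#****%+=:*-                 
183  .-++****#****
[... 270 characters left out ...]
            
190         :*###**--+*#*##**.            
191        =##*###%*+****##**-            
192       =##*#**##*%#*#**#+#*=    .      
193      :#%#*####**##*#*#*%#+*=          
194      =##*+*=*#*+*%****+**#*#=         
195      =%==.. .=*******#****#*#         
196      -+-:    .*****#***#*##**=.       
197     :=:-::.  *#+**#*#*+#*#****-       
198    :::::::::=#-  +#*****#*****=.      
199   :-:::-:::::+    **#***+****+#.      
200  :-:::::::::::.    *#**#***##**-      
201 :.::-.-::::::::    =#**#*******=:.    
202  . .:.:-::==::::    +##****##***:-:   
203   ... :-:-+==-:::    **#**#+#*+#::--. 
204 ..    :::-**=+-::-   +##*#**#+##--::-.
205 .     :::-+**=-::-   :#*****%**+:::::-
```

```bash
cat >> h.py <<'E'
def mark(n):
    r=bot.read_camera(n); g=r["color"].astype(float).sum(2)/3; c=np.array([.4605,.027,.056])
    out=[]
    for th in np.arange(-1.9,1.41,.1):
        v=[]
        for dy in(-.008,-.004,0,.004,.008):
            u,w=proj(r,c+[.032*np.sin(th)+dy*.016,dy,.032*np.cos(th)]); v.append(cv2.getRectSubPix(g.astype(np.float32),(1,1),(u,w))[0,0])
        out.append(int(np.mean(v)))
    print(n,bot.get_obs()["t"].__round__(2)," ".join(f"{t:.1f}:{o}" for t,o in zip(np.arange(-1.9,1.41,.1),out)))
E
python3 -m inch '[[0,0,-0.012,0],[-0.03,0,0,0],[0,0,0.008,0],[0,0,0.004,0],[0.005,0,0,0],[0.005,0,0,0],[0.005,0,0,0],[0.005,0,0,0],[0.005,0,0,0],[0.005,0,0,0],[0,0,0,0]]' | grep -E "^t|pos|contact"; python3 -c "
from h import *
mark('side')"; python3 -m inch '[[0,0,-0.012,0],[-0.03,0,0,0],[0,0,0.008,0],[0,0,0.004,0],[0.005,0,0,0],[0.005,0,0,0],[0.005,0,0,0],[0.005,0,0,0],[0.005,0,0,0],[0.005,0,0,0],[0,0,0,0]]' | grep -E "^t|pos|contact"; python3 -c "
from h import *
mark('side')"
```

```text
t: 13.6
eef_pos: [0.4774, 0.0264, 0.0689]
tool_rot: [-0.0, 1.0, -0.009, 0.002]
contact_force: [2.0, -0.9, 5.0]
side 13.65 -1.9:53 -1.8:48 -1.7:41 -1.6:33 -1.5:27 -1.4:25 -1.3:30 -1.2:30 -1.1:28 -1.0:27 -0.9:28 -0.8:25 -0.7:27 -0.6:24 -0.5:26 -0.4:24 -0.3:26 -0.2:24 -0.1:25 0.0:22 0.1:22 0.2:25 0.3:41 0.4:43 0.5:43 0.6:34 0.7:26 0.8:26 0.9:25 1.0:30 1.1:32 1.2:33 1.3:30 1.4:24
t: 14.75
eef_pos: [0.4772, 0.0264, 0.0689]
tool_rot: [-0.0, 1.0, -0.009, 0.002]
contact_force: [2.4, -0.9, 4.5]
side 14.8 -1.9:69 -1.8:67 -1.7:77 -1.6:81 -1.5:78 -1.4:50 -1.3:25 -1.2:28 -1.1:31 -1.0:27 -0.9:27 -0.8:27 -0.7:29 -0.6:26 -0.5:26 -0.4:24 -0.3:25 -0.2:25 -0.1:23 0.0:26 0.1:23 0.2:28 0.3:42 0.4:42 0.5:40 0.6:32 0.7:26 0.8:23 0.9:24 1.0:30 1.1:32 1.2:33 1.3:31 1.4:24
```

```bash
for i in 1; do python3 -m inch '[[0,0,-0.012,0],[-0.03,0,0,0],[0,0,0.008,0],[0,0,0.004,0],[0.005,0,0,0],[0.005,0,0,0],[0.005,0,0,0],[0.005,0,0,0],[0.005,0,0,0],[0.005,0,0,0],[0,0,0,0]]' | grep -E "^t|pos|contact"; python3 -c "
from h import *
mark('side')"; python3 -m inch '[[0,0,-0.012,0],[-0.03,0,0,0],[0,0,0.008,0],[0,0,0.004,0],[0.005,0,0,0],[0.005,0,0,0],[0.005,0,0,0],[0.005,0,0,0],[0.005,0,0,0],[0.005,0,0,0],[0,0,0,0]]' | grep -E "^t|pos|contact"; python3 -c "
from h import *
mark('side')"; done
```

```text
t: 15.9
eef_pos: [0.4772, 0.0264, 0.0689]
tool_rot: [-0.0, 1.0, -0.009, 0.002]
contact_force: [2.9, -1.7, 4.4]
side 15.95 -1.9:52 -1.8:47 -1.7:39 -1.6:31 -1.5:28 -1.4:25 -1.3:28 -1.2:28 -1.1:29 -1.0:28 -0.9:28 -0.8:27 -0.7:80 -0.6:114 -0.5:97 -0.4:37 -0.3:24 -0.2:23 -0.1:23 0.0:27 0.1:23 0.2:31 0.3:42 0.4:41 0.5:38 0.6:33 0.7:27 0.8:23 0.9:23 1.0:29 1.1:31 1.2:31 1.3:31 1.4:23
t: 17.05
eef_pos: [0.4771, 0.0264, 0.0689]
tool_rot: [-0.0, 1.0, -0.009, 0.002]
contact_force: [2.9, -2.6, 4.8]
side 17.1 -1.9:51 -1.8:45 -1.7:39 -1.6:33 -1.5:28 -1.4:30 -1.3:27 -1.2:29 -1.1:30 -1.0:28 -0.9:26 -0.8:28 -0.7:27 -0.6:25 -0.5:27 -0.4:25 -0.3:26 -0.2:25 -0.1:23 0.0:25 0.1:25 0.2:27 0.3:46 0.4:51 0.5:52 0.6:44 0.7:33 0.8:27 0.9:25 1.0:30 1.1:32 1.2:32 1.3:31 1.4:23
```

```bash
python3 -m inch '[[0,0,-0.012,0],[-0.03,0,0,0],[0,0,0.008,0],[0,0,0.004,0],[0.005,0,0,0],[0.005,0,0,0],[0.005,0,0,0],[0.005,0,0,0],[0.005,0,0,0],[0.005,0,0,0],[0,0,0,0]]' | grep -E "^t:|pos|contact"; python3 -m inch '[[0,0,-0.012,0],[-0.03,0,0,0],[0,0,0.008,0],[0,0,0.004,0],[0.005,0,0,0],[0.005,0,0,0],[0.005,0,0,0],[0.005,0,0,0],[0.005,0,0,0],[0.005,0,0,0],[0,0,0,0]]' | grep -E "^t:|pos|contact"; python3 -m inch '[[0,0,-0.012,0],[-0.03,0,0,0],[0,0,0.008,0],[0,0,0.004,0],[0.005,0,0,0],[0.005,0,0,0],[0.005,0,0,0],[0.005,0,0,0],[0.005,0,0,0],[0.005,0,0,0],[0,0,0,0]]' | grep -E "^t:|pos|contact"; python3 -m inch '[[0,0,-0.012,0],[-0.03,0,0,0],[0,0,0.008,0],[0,0,0.004,0],[0.005,0,0,0],[0.005,0,0,0],[0.005,0,0,0],[0.005,0,0,0],[0.005,0,0,0],[0.005,0,0,0],[0,0,0,0]]' | grep -E "^t:|pos|contact"; python3 -c "
from h import *
mark('side')"
```

```text
t: 18.2
eef_pos: [0.4772, 0.0264, 0.0689]
contact_force: [2.8, -2.0, 5.1]
t: 19.3
eef_pos: [0.4773, 0.0264, 0.0689]
contact_force: [2.0, -1.2, 5.2]
t: 20.4
eef_pos: [0.4772, 0.0264, 0.0689]
contact_force: [3.0, -2.0, 4.6]
t: 21.5
eef_pos: [0.4772, 0.0264, 0.0689]
contact_force: [2.7, -1.0, 4.2]
side 21.55 -1.9:51 -1.8:45 -1.7:37 -1.6:36 -1.5:50 -1.4:84 -1.3:99 -1.2:97 -1.1:45 -1.0:25 -0.9:28 -0.8:27 -0.7:27 -0.6:26 -0.5:26 -0.4:25 -0.3:25 -0.2:25 -0.1:24 0.0:24 0.1:24 0.2:26 0.3:40 0.4:41 0.5:40 0.6:34 0.7:27 0.8:23 0.9:22 1.0:29 1.1:31 1.2:33 1.3:30 1.4:23
```

```bash
python3 -m inch '[[0,0,-0.012,0],[-0.03,0,0,0],[0,0,0.008,0],[0,0,0.004,0],[0.005,0,0,0],[0.005,0,0,0],[0.005,0,0,0],[0.005,0,0,0],[0.005,0,0,0],[0.005,0,0,0],[0,0,0,0]]' | grep -E "^t:|pos|contact"; python3 -c "
from h import *
mark('side')";python3 -m inch '[[0,0,-0.04,0],[0,0.05,-0.05,0],[0,0.05,-0.05,0],[0,0.05,0,0],[0,0.05,0,0],[0,0,0,0],[0,0,0,0]]'; python3 -c "
from h import *
mark('side');mark('top')"
```

```text
t: 22.65
eef_pos: [0.4772, 0.0264, 0.0689]
contact_force: [2.6, -2.0, 4.8]
side 22.7 -1.9:52 -1.8:48 -1.7:41 -1.6:33 -1.5:27 -1.4:26 -1.3:26 -1.2:27 -1.1:29 -1.0:27 -0.9:28 -0.8:25 -0.7:28 -0.6:26 -0.5:25 -0.4:48 -0.3:95 -0.2:93 -0.1:51 0.0:21 0.1:24 0.2:30 0.3:42 0.4:41 0.5:39 0.6:34 0.7:28 0.8:25 0.9:25 1.0:30 1.1:33 1.2:34 1.3:33 1.4:26
t: 23.4
eef_pos: [0.4709, -0.1451, 0.1784]
tool_rot: [-0.0, 1.0, -0.01, -0.001]
contact_force: [-0.1, 1.0, 0.3]
gripper_width: 0.002
grasp_force: 0.0
side 23.45 -1.9:64 -1.8:60 -1.7:51 -1.6:41 -1.5:32 -1.4:31 -1.3:32 -1.2:31 -1.1:32 -1.0:31 -0.9:30 -0.8:32 -0.7:31 -0.6:32 -0.5:30 -0.4:99 -0.3:143 -0.2:126 -0.1:45 0.0:30 0.1:27 0.2:31 0.3:31 0.4:29 0.5:27 0.6:30 0.7:31 0.8:31 0.9:32 1.0:44 1.1:49 1.2:43 1.3:42 1.4:29
top 23.5 -1.9:12 -1.8:24 -1.7:40 -1.6:50 -1.5:50 -1.4:40 -1.3:25 -1.2:12 -1.1:5 -1.0:10 -0.9:10 -0.8:10 -0.7:9 -0.6:6 -0.5:26 -0.4:167 -0.3:172 -0.2:121 -0.1:18 0.0:22 0.1:20 0.2:16 0.3:12 0.4:10 0.5:11 0.6:11 0.7:9 0.8:9 0.9:8 1.0:8 1.1:6 1.2:10 1.3:29 1.4:46
```

```bash
python3 -m inch '[[0,-0.043,0,0],[0,-0.043,0,0],[0,-0.043,0,0],[0,-0.043,0,0],[-0.0185,0,0,0],[0,0,0.045,0],[0,0,0.045,0],[0,0,0,0],[0,0,0,0]]'
```

```text
t: 24.4
eef_pos: [0.4552, 0.0293, 0.089]
tool_rot: [-0.0, 1.0, -0.007, -0.001]
contact_force: [-0.1, 0.3, 0.4]
gripper_width: -0.0
grasp_force: 0.0
```

```bash
python3 -m inch '[[0,0.002,0.012,0],[0,0,0.005,0],[0,0,0.003,0],[0,0,0,0],[0.005,0,0,0],[0.005,0,0,0],[0,0,0,0],[0,0,0,0]]'; python3 -m inch '[[0,0,-0.04,0],[0,0.045,-0.045,0],[0,0.045,-0.045,0],[0,0.045,0,0],[0,0.045,0,0],[0,0,0,0],[0,0,0,0],[0,0,0,0]]'; python3 -c "
from h import *
mark('side');mark('top')"
```

```text
t: 25.2
eef_pos: [0.4674, 0.0258, 0.07]
tool_rot: [-0.0, 1.0, -0.009, 0.002]
contact_force: [0.9, -1.3, 4.3]
gripper_width: -0.005
grasp_force: 2.6
t: 26.0
eef_pos: [0.4631, -0.1337, 0.1796]
tool_rot: [-0.0, 1.0, -0.008, -0.0]
contact_force: [0.0, 1.2, -0.0]
gripper_width: -0.002
grasp_force: 0.0
side 26.05 -1.9:64 -1.8:61 -1.7:52 -1.6:41 -1.5:32 -1.4:34 -1.3:34 -1.2:29 -1.1:32 -1.0:32 -0.9:30 -0.8:31 -0.7:31 -0.6:32 -0.5:31 -0.4:31 -0.3:31 -0.2:30 -0.1:73 0.0:140 0.1:139 0.2:72 0.3:26 0.4:28 0.5:28 0.6:29 0.7:29 0.8:31 0.9:31 1.0:42 1.1:47 1.2:41 1.3:40 1.4:29
top 26.1 -1.9:13 -1.8:25 -1.7:39 -1.6:49 -1.5:49 -1.4:40 -1.3:24 -1.2:12 -1.1:5 -1.0:8 -0.9:9 -0.8:10 -0.7:11 -0.6:12 -0.5:12 -0.4:12 -0.3:18 -0.2:14 -0.1:156 0.0:172 0.1:144 0.2:23 0.3:12 0.4:12 0.5:9 0.6:13 0.7:10 0.8:9 0.9:8 1.0:7 1.1:5 1.2:11 1.3:29 1.4:46
```

```bash
python3 -c "
from h import *
shot('top','t9',(195,200,315,265),6)"
```

```text
(no output)
```

View pics/t9.png

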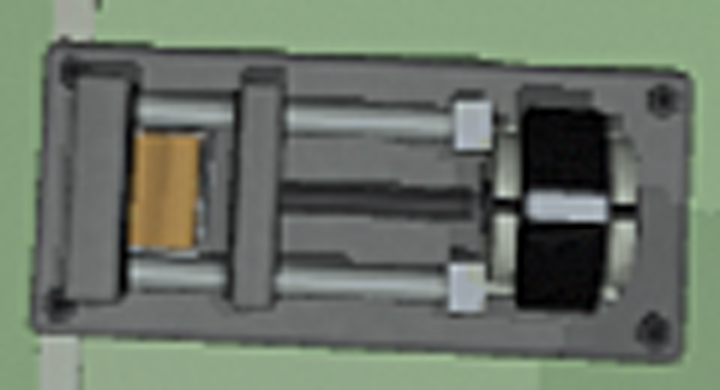

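The picture shows the mark at (567, 206), between the index lines at (505, 208) and (622, 210). The jaw has opened about 9–10 mm (30 px at 3 px/mm), which confirms the second turn, and the block has not moved.

```bash
python3 -c "
from station import bot
print(bot.hand_in())"
```

```text
the job is handed in; nothing more can be done
None
```

I rolled the wheel round until its white mark reached the index lines for the second time (about 12.6 rad), left it there with the block lying in the vise and the hand clear of everything, and handed the job in; no verdict came back.

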